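Push a label plate out over the end of a carver's ledge

TASK

A thin oak label plate lies askew on the low wooden ledge. With the fingertips, push it along the ledge until about a third of its length (50 mm) sticks out over the ledge's open left end, and leave it lying flat and square, with its long side against the dark fence strip at the back. Only push it: do not lift it or tip it off the ledge, and leave everything else where it is.

Things in the scene. Friction and masses are not known exactly. Their poses are not given: they have to be found in the camera images.
- label_plate: The label plate: thin flat mid-brown oak rectangle, 70 mm (its x) by 150 mm (its y) by 6 mm thick, about 60 g, a dark screw hole near each end. Slides freely on the ledge. Origin at the centre of its underside; z up. At the start it lies wholly on the ledge, its long axis y within 0.2 rad of the ledge's y, its centre 52 to 68 mm from the fence's face.
- plate_left_end (a point): Middle of the plate's left end (its +y end), 75 mm from the plate's centre along its y, at half thickness; the end that must stick out.
- ledge: The ledge: fixed pale plywood plank on the bench, 150 mm deep (its x) by 480 mm long (its y), flat top 40 mm above the bench. Origin at the centre of its underside; x to the back (away from the robot), y along it to its open left end; turned up to 0.22 rad from the world's axes. The front edge (x = -75 mm) and left end (y = +240 mm) have no lip; a cleat 15 mm thick, 12 mm high closes the right end.
- fence_face (a point): Middle of the foot of the fence's inner face (ledge x = +60 mm, y = 0, height 40 mm), axes as the ledge's. The fence is a fixed dark strip 15 mm thick, standing 12 mm above the top along the whole back edge; the plate lies against it when the plate's centre is 35 mm in front of this face (ledge x = +25 mm).
- ledge_open_end (a point): Middle of the top edge of the ledge's open left end (ledge x = 0, y = +240 mm, height 40 mm), axes as the ledge's.
- sanding_block: Bystander: cork block 60 x 30 x 28 mm on the ledge's top beside the right-hand cleat (centre about 200 mm right of the ledge's centre). Origin at the centre of its underside.
- gouge_long: Bystander: carving gouge 257 mm long, 26 mm wide, 24 mm high, wooden handle, lying on the bench in front of the ledge. Origin at the ferrule, underside.
- gouge_short: Bystander: carving gouge 217 mm long, 26 mm wide, 24 mm high, wooden handle, lying on the bench in front of the ledge. Origin at the ferrule, underside.
- mallet: Bystander: carver's round wooden mallet lying behind the ledge, head 88 mm across, 250 mm long in all. Origin under the handle's end of the head.
- glue_bottle: Bystander: yellow glue bottle 60 mm across and 150 mm tall, standing behind and right of the ledge's right end. Origin at the centre of its underside.
- offcut: Bystander: wooden offcut 50 x 70 x 20 mm lying behind the ledge. Origin at the centre of its underside.
- bench_brush: Bystander: small brush lying on the bench to the left, in front of the ledge's open end.

How it is judged:
At the end, for the whole second after the job is handed in: The plate's left end is 35 to 65 mm past the ledge's open end; its long side is within 6 mm of the fence and within 0.07 rad of parallel to it; it lies flat on the ledge's top, at rest; no bystander has moved 25 mm or more (y of plate_left_end in the frame of ledge_open_end between 0.035 and 0.065 m and x of label_plate in the frame of ledge between 0.019 and 0.029 m and angle between the y axis of label_plate and the y axis of ledge, either way round below 0.07 rad and angle between label_plate's own z axis and vertical below 0.04 rad and height (world z) of label_plate between 0.037 and 0.043 m and linear speed of label_plate below 0.01 m/s and distance of each of sanding_block, gouge_long, gouge_short, mallet, glue_bottle, offcut, bench_brush from where it was at the start of the episode below 0.025 m); the robot touches nothing.
It fails at once if the plate is lifted 10 mm or more off the ledge (height (world z) of label_plate above 0.05 m).
It fails at once if the plate drops off the ledge (height (world z) of label_plate below 0.03 m).
It fails at once if the plate is tipped (angle between label_plate's own z axis and vertical above 0.2 rad).
It fails at once if a bystander is moved 25 mm or more (distance of any of sanding_block, gouge_long, gouge_short, mallet, glue_bottle, offcut, bench_brush from where it was at the start of the episode above 0.025 m).
It also fails if it takes over 48 s, if anything falls off the work surface, if the arm or the gripper's body presses on something with over 40 N, if the wrist force passes 120 N, or if a joint passes its speed limit or range.

ROBOT

A 6-joint arm with a two-finger parallel gripper is mounted at the origin on the work surface. World frame = base frame: x ahead of the robot, y to its left, z up, the work surface at z = 0. Lengths are in m, angles in rad, forces in N, time in s.
With the tool pointing down it reaches from about 0.35 to 0.875 m from the base axis. Payload 4.2 kg.
Tool frame: the origin (TCP) lies on the centre line of the jaws, within the pads' length; the fingertips stand 19 mm ahead of it and the grasp point (between the pads) is the TCP (r.tcp_to_tips is the z of the fingertips in the tool frame, in m); z points along the fingers, y is the line along which they close (so a half turn about z gives the same grasp; the last joint's range is limited). The gripper opens to 85 mm and grips with 20 to 120 N. Pads are 22 mm wide; open, the fingers measure 114 mm over their backs; the gripper's body (76 mm by 85 mm) begins 54 mm behind the grasp point. The pads swing forward as they close: fully open they stand 13 mm farther back than shut.
Start: joints at [-0.968, 0.385, 0.008, 0, -1.194, -0.259], TCP at [0.211, -0.588, 0.25] pointing down, gripper open.
Joint ranges: [-3.14, 3.14], [-1.21, 2.06], [-1.07, 1.41], [-3.16, 2.05], [-2.99, -0.16], [-3.1, 3.1]. Speed limits (rad/s): [2.79, 2.79, 3.14, 3.14, 3.14, 3.14].

INTERFACE

Orientations are given as a 3x3 rotation matrix whose columns are the frame's x, y, z axes.
In Python, from cell import r gives the robot as it stands.
- The arm moves only by the shell command python3 -m creep 'ROWS' [FORCE]. ROWS is JSON, a list of rows, each an object of numbers: "dx", "dy", "dz": the shift along the tool's x, y, z in mm; "yaw": the turn about the tool's z in degrees; "gripper": the gripper command: -1 is fully open, 1 is shut, values between are in proportion. A call has 1 to 12 rows; each row shifts and turns the commanded pose from where the row before left it, along the tool's axes as they then stand; what a row does not reach is not made up. A row lasts 1/10 s, in which the tool goes at most 50 mm and 8.59 degrees, less where a joint would pass 70% of its speed; a pose out of reach is approached as far as the arm can. A call is refused whole if a number of a shift passes 50 or a number of a turn 8.59, either way. A call with a gripper value outside its range is refused whole. The fingers move at their own pace and stop on an object; FORCE is the grip in N (left out, the last holds). Time passes only in rows, so rows that do not move let the fingers close. It gives the time, the measured TCP pose, the force, the opening and the grip force at its end, in the units of the state.
- r.get_state(): the state, without advancing time (a new reading comes with each control period).
- r.camera(name): name is "scene" or "top"; returns a dict with "image" (480x640x3 uint8, red, green, blue), "camera_matrix" (3x3 intrinsics, pixels), "R" (3x3) and "t" (3): a world point X has camera coordinates R X + t. Camera axes: x right, y down, z forward; pixel columns grow to the right and rows downward; lengths in m; the calibration is good to about 2 mm. A picture is of the moment at which its call begins. There is no depth.
- r.finish_job(): hands the job in; it is judged then, once.
Trained networks look in the newest picture that a camera, given by its name, has taken for a name from the list of things; names that differ only in an ending like _2 or _b are one class to them, and where a whole thing is asked for, a point or a joint stands for the part that bears it (a point fixed in the world has none). Each returns a list of dicts, best first, with "p" (0 to 1); they miss things now and then, are a little off and sometimes report something else, mostly with a low value. They report only what shows in the picture. A call takes as long as a camera call.
- r.masks_of(camera, query): "pixels" (480x640 bool, what is visible of it) and "box" ([centre column, centre row, width, height] in pixels, round what is visible of it).
- r.tip_of(camera, query): "uv" ([column, row] in pixels: a listed point, or the origin of a listed thing).
The state is a dict: "clock": time; "q": joint angles; "joint_velocities": joint speeds; "joint_torque": joint torques, N m; "tcp_pos": TCP position; "eef_rot": TCP orientation; "ft_force": force on the tool from outside, world axes, zero at the start; "torque": the same for the moment, N m; "finger_gap": opening from 0.0 (shut) to 1.0 (fully open); "finger_force": force on a finger pad.
Only numpy, scipy, OpenCV 4.12 (cv2) and the standard library are available. Lean on these libraries where they do the work, as an engineer would, in place of code of your own. Each camera call takes 0.05 s, during which the arm holds its last target. There are 200 camera calls.

## Working session

There is one attempt and no reset: what is moved stays moved. The work goes in short steps, Python scripts to look and compute and a shell command to move; the robot and the scene stay as the last step left them, time stands still between calls to the robot, and variables do not carry over. Pictures are saved under pics/ and viewed, at most 10 in all, crops included, and the job is handed in when it is done.

```bash
ls; mkdir -p pics
cat > h.py <<'E'
import numpy as np, cv2
from cell import r
def ray(cam,uv,z):
    K,R,t=np.array(cam["camera_matrix"]),np.array(cam["R"]),np.array(cam["t"])
    c=-R.T@t; uv=np.atleast_2d(np.array(uv,float))
    d=(R.T@np.linalg.inv(K)@np.c_[uv,np.ones(len(uv))].T).T
    return c+d*((z-c[2])/d[:,2])[:,None]
def rect(m):
    c,_=cv2.findContours(m.astype(np.uint8),cv2.RETR_EXTERNAL,cv2.CHAIN_APPROX_NONE)
    return cv2.boxPoints(cv2.minAreaRect(max(c,key=cv2.contourArea)))
E
python3 - <<'E'
from h import *
np.set_printoptions(precision=4,suppress=True)
for n in("top","scene"):
    c=r.camera(n); cv2.imwrite(f"pics/{n}0.png",c["image"][:,:,::-1])
    for q,z in(("label_plate",.046),("ledge",.04),("sanding_block",.068)):
        for m in r.masks_of(n,q)[:1]:print(n,q,m["p"],m["pixels"].sum(),ray(c,rect(m["pixels"]),z)[:,:2].tolist())
    for q,z in(("plate_left_end",.043),("label_plate",.04),("fence_face",.04),("ledge_open_end",.04),("gouge_long",0),("gouge_short",0),("bench_brush",0),("mallet",0)):
        for m in r.tip_of(n,q)[:1]:print(n,q,m["p"],m["uv"],ray(c,m["uv"],z)[0])
s=r.get_state();print(s["tcp_pos"],s["eef_rot"],s["finger_gap"],r.tcp_to_tips)
E
```

```text
pics
top label_plate 0.6 2107 [[0.5347272979601838, 0.01773644468909219], [0.6066383172851277, 0.010812753257157894], [0.5907813741777133, -0.13936919057692176], [0.5191202473484875, -0.1308491486884807]]
top ledge 0.87 12673 [[0.6352023726715221, 0.21124233002432016], [0.6564087220691963, -0.2804470337728188], [0.4974221488934085, -0.28095736258389004], [0.47779278695469485, 0.19941618211232315]]
top sanding_block 0.76 457 [[0.6223429793918984, -0.22423700136994104], [0.6224153308950622, -0.2614657873074609], [0.5603478606661807, -0.25935817637182945], [0.5602955847206923, -0.22247672694280765]]
top plate_left_end 0.85 [297.0, 233.1] [0.5796 0.0166 0.043 ]
top fence_face 0.72 [321.8, 214.6] [ 0.6222 -0.0383  0.04  ]
top ledge_open_end 0.75 [211.9, 244.5] [0.5543 0.2039 0.04  ]
top gouge_long 0.91 [317.9, 293.0] [ 0.4509 -0.0299  0.    ]
top gouge_short 0.73 [417.5, 294.6] [ 0.4475 -0.2536  0.    ]
top bench_brush 0.75 [195.7, 299.4] [0.4366 0.243  0.    ]
top mallet 0.79 [331.3, 173.5] [ 0.7289 -0.061   0.    ]
scene label_plate 0.96 1606 [[0.5947706367937056, -0.129503639506925], [
[... 463 characters left out ...]
-0.20092669750527914], [0.6560094292058715, -0.19485252113230112]]
scene plate_left_end 0.86 [325.3, 261.4] [0.5701 0.0236 0.043 ]
scene label_plate 0.93 [299.5, 246.5] [ 0.5642 -0.051   0.04  ]
scene fence_face 0.69 [290.0, 265.1] [ 0.622  -0.0243  0.04  ]
scene ledge_open_end 0.82 [405.3, 299.8] [0.5577 0.2062 0.04  ]
scene gouge_long 0.85 [342.4, 238.6] [ 0.4416 -0.0342  0.    ]
scene gouge_short 0.77 [269.7, 205.6] [ 0.4513 -0.2499  0.    ]
scene bench_brush 0.8 [455.0, 286.2] [0.4199 0.237  0.    ]
scene mallet 0.68 [240.8, 297.4] [ 0.7231 -0.0634  0.    ]
[ 0.2107 -0.5884  0.2503] [[-0.9415 -0.3371  0.    ]
 [-0.3371  0.9415  0.    ]
 [-0.      0.     -1.    ]] 0.9993513317229769 0.019
```

View pics/top0.png

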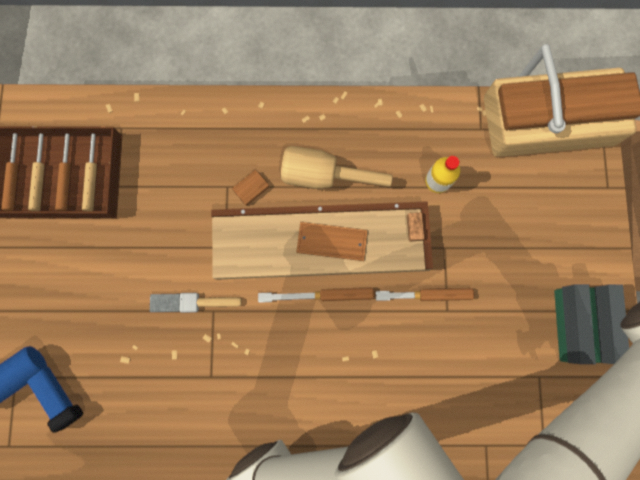

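View pics/scene0.png

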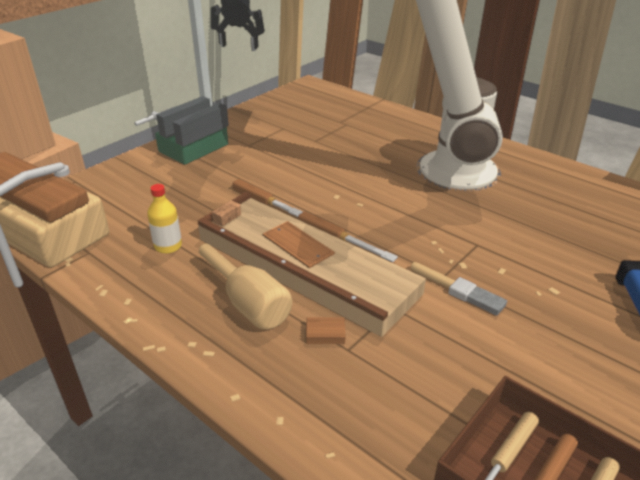

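The top view shows the plate at about (297–368, 222–260) on the ledge, which spans (212–430, 205–278). The gouges lie in front at row 295, and the sanding block is at (415, 225). Next I'll fit the ledge and plate on a rectified picture.

```bash
cat >> h.py <<'E'
def rectify(c,z=.04,x0=.42,y0=-.36,S=1000,W=640,H=300):
    # picture: col = (y-y0)*S, row = (x-x0)*S
    K,R,t=np.array(c["camera_matrix"]),np.array(c["R"]),np.array(c["t"])
    w=np.array([[x0,y0,z],[x0+.3,y0,z],[x0,y0+.6,z],[x0+.3,y0+.6,z]])
    p=(R@w.T).T+t; p=(K@p.T).T; p=p[:,:2]/p[:,2:]
    d=np.c_[(w[:,1]-y0)*S,(w[:,0]-x0)*S]
    return cv2.warpPerspective(c["image"],cv2.getPerspectiveTransform(p.astype(np.float32),d.astype(np.float32)),(W,H))
E
python3 - <<'E'
from h import *
c=r.camera("top"); a=rectify(c)
cv2.imwrite("pics/rect0.png",a[:,:,::-1])
hsv=cv2.cvtColor(a,cv2.COLOR_RGB2HSV)
print(hsv[[110,110,130,200],[500,150,300,300]],a[[110,110],[500,150]])
E
```

```text
[[ 17 105 207]
 [ 17 104 184]
 [ 14 160 145]
 [ 17 104 211]] [[207 171 122]
 [184 151 109]]
```

View pics/rect0.png

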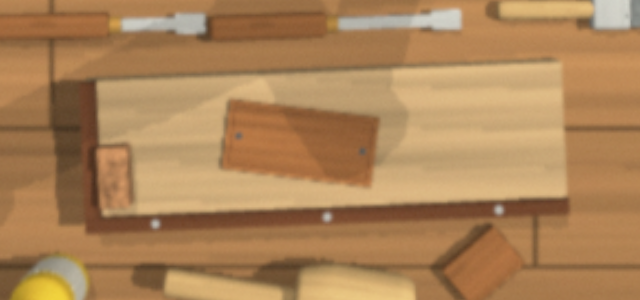

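Rectified view (1 mm per px): the fence's inner edge runs (100,215)→(567,198), the open end is near col 564, and the plate's corners are (231,100), (378,117), (371,187), (221,168). So the ledge origin is about (.566, −.036) at θ≈.038, and the plate sits at ledge (−4, −24) mm, about 0.15 rad askew.

```bash
python3 -m creep '[{"yaw":8.5,"gripper":-0.3},{"yaw":8.5},{"yaw":0.5},{"dx":-25,"dy":40},{"dx":-25,"dy":40},{"dx":-25,"dy":40},{"dx":-25,"dy":40},{"dx":-25,"dy":40},{"dx":-25,"dy":40},{"dx":-25,"dy":40},{"dx":-25,"dy":40},{"dx":-25,"dy":40}]'
cat >> h.py <<'E'
TH=.038; O=np.array([.566,-.036]); L=np.array([[np.cos(TH),-np.sin(TH)],[np.sin(TH),np.cos(TH)]])
def led(p): return (L.T@(np.asarray(p)[:2]-O))*1000
def plate(name="top"):
    c=r.camera(name); m=r.masks_of(name,"label_plate")
    if not m: return print("no plate",c and None)
    q=ray(c,rect(m[0]["pixels"]),.046)[:,:2]; q=np.array([led(p) for p in q])
    print("plate",round(m[0]["p"],2),q.round(0).tolist(),"centre",q.mean(0).round(1)); return c
def tool():
    s=r.get_state(); R=np.array(s["eef_rot"])
    print("t",s["clock"],"tool ledge",led(s["tcp_pos"]).round(1),"z",round(s["tcp_pos"][2]*1000,1),"yaw err",round(np.degrees(np.arctan2(-R[0,1],R[1,1])-TH),2),"F",np.round(s["ft_force"],1),"gap",s["finger_gap"])
E
python3 -c "from h import *;tool()"
```

```text
t 1.25 tool ledge [-376.1 -538.5] z 250.3 yaw err 17.52 F [ 0.1 -0.3 -0.3] gap 0.9986092874633551$[0]: bad value
```

```bash
python3 -m creep '[{"dx":0,"dy":0,"dz":0,"yaw":8.5,"gripper":-0.3},{"dx":0,"dy":0,"dz":0,"yaw":8.5,"gripper":-0.3},{"dx":0,"dy":0,"dz":0,"yaw":0.5,"gripper":-0.3}]'; python3 -c "from h import *;tool()"
```

```text
clock: 1.55
tcp_pos: [0.2107, -0.5884, 0.2503]
eef_rot: [[-0.999, -0.038, -0.0], [-0.038, 0.999, 0.0], [0.0, 0.0, -1.0]]
ft_force: [-0.7, 0.0, 0.2]
finger_gap: 0.652
finger_force: 0.0
t 1.55 tool ledge [-376.1 -538.5] z 250.3 yaw err 0.01 F [-0.7  0.   0.2] gap 0.6520679790098338
```

```bash
python3 -m creep '[{"dx":-20,"dy":42,"dz":0,"yaw":0,"gripper":-0.3},{"dx":-25,"dy":42,"dz":0,"yaw":0,"gripper":-0.3},{"dx":-25,"dy":42,"dz":0,"yaw":0,"gripper":-0.3},{"dx":-25,"dy":42,"dz":0,"yaw":0,"gripper":-0.3},{"dx":-25,"dy":42,"dz":0,"yaw":0,"gripper":-0.3},{"dx":-25,"dy":42,"dz":0,"yaw":0,"gripper":-0.3},{"dx":-25,"dy":42,"dz":0,"yaw":0,"gripper":-0.3},{"dx":-25,"dy":42,"dz":0,"yaw":0,"gripper":-0.3},{"dx":-25,"dy":42,"dz":0,"yaw":0,"gripper":-0.3},{"dx":-25,"dy":42,"dz":0,"yaw":0,"gripper":-0.3},{"dx":-20,"dy":42,"dz":20,"yaw":0,"gripper":-0.3},{"dx":-16,"dy":42,"dz":20,"yaw":0,"gripper":-0.3}]'; python3 -c "from h import *;tool()"
```

```text
clock: 2.75
tcp_pos: [0.4732, -0.0725, 0.211]
eef_rot: [[-0.999, -0.042, 0.003], [-0.042, 0.999, 0.0], [-0.003, 0.0, -1.0]]
ft_force: [0.2, 0.4, 0.3]
finger_gap: 0.652
finger_force: 0.0
t 2.75 tool ledge [-94.1 -32.9] z 211.0 yaw err 0.24 F [0.2 0.4 0.3] gap 0.6522236137093849
```

```bash
python3 -m creep '[{"dx":0,"dy":8,"dz":30,"yaw":0,"gripper":-0.3},{"dx":10,"dy":0,"dz":40,"yaw":0,"gripper":-0.3},{"dx":0,"dy":0,"dz":40,"yaw":0,"gripper":-0.3},{"dx":-15,"dy":0,"dz":15,"yaw":0,"gripper":-0.3},{"dx":-10,"dy":0,"dz":10,"yaw":0,"gripper":-0.3},{"dx":0,"dy":0,"dz":10,"yaw":0,"gripper":-0.3},{"dx":0,"dy":0,"dz":0,"yaw":0,"gripper":-0.3}]'; python3 -c "from h import *;tool()"
```

```text
clock: 3.45
tcp_pos: [0.4861, -0.0661, 0.0648]
eef_rot: [[-0.999, -0.039, -0.002], [-0.039, 0.999, -0.0], [0.002, 0.0, -1.0]]
ft_force: [-0.2, -0.4, 0.1]
finger_gap: 0.649
finger_force: 0.0
t 3.45 tool ledge [-81. -27.] z 64.8 yaw err 0.04 F [-0.2 -0.4  0.1] gap 0.6492407389500302
```

```bash
for i in 1 2 3; do python3 -m creep '[{"dx":0,"dy":0,"dz":1.5,"yaw":0,"gripper":-0.3},{"dx":0,"dy":0,"dz":1.5,"yaw":0,"gripper":-0.3},{"dx":0,"dy":0,"dz":0,"yaw":0,"gripper":-0.3}]' >/dev/null; python3 -c "from h import *;tool()"; done
python3 - <<'E'
from h import *
c=r.camera("scene");a=c["image"][150:330,200:440]
cv2.imwrite("pics/s1.png",cv2.resize(a,None,fx=3,fy=3,interpolation=cv2.INTER_CUBIC)[:,:,::-1])
E
```

```text
t 3.75 tool ledge [-80.5 -27. ] z 63.2 yaw err 0.03 F [-0.2 -0.5  0.3] gap 0.6478261412851171
t 4.05 tool ledge [-80.6 -26.9] z 59.5 yaw err 0.02 F [-0.7 -0.5  0.2] gap 0.6472333425758143
t 4.35 tool ledge [-80.7 -26.9] z 56.3 yaw err 0.02 F [-0.   0.1 -0.6] gap 0.6488279542672107
```

View pics/s1.png

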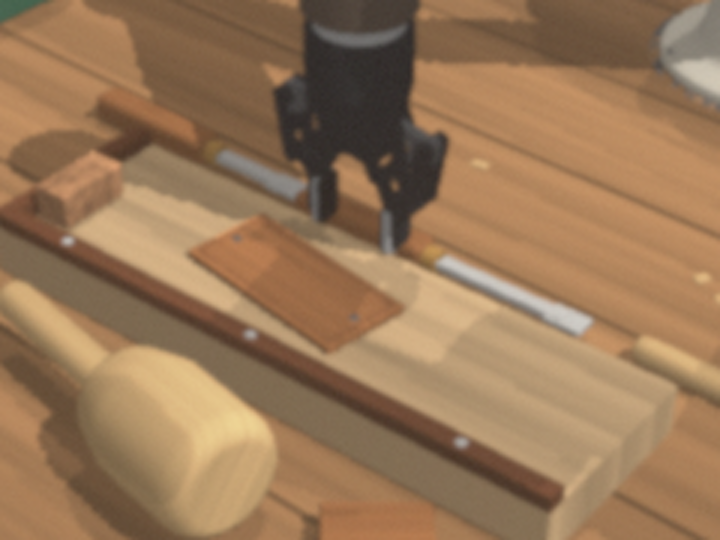

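The crop shows both fingertips hanging just over the ledge's front edge at about (320,215) and (395,245), clear of the plate. I'll keep lowering until they touch.

```bash
for i in 1 2 3 4; do python3 -m creep '[{"dx":0,"dy":0,"dz":1,"yaw":0,"gripper":-0.3},{"dx":0,"dy":0,"dz":0,"yaw":0,"gripper":-0.3}]' >/dev/null; python3 -c "from h import *;tool()"; done
```

```text
t 4.6 tool ledge [-80.6 -26.9] z 55.4 yaw err 0.02 F [-0.7 -0.6  1.4] gap 0.6514606867000557
t 4.8 tool ledge [-80.4 -26.9] z 54.9 yaw err 0.04 F [-0.8  0.3  3.9] gap 0.6489855593988005
t 5.0 tool ledge [-80.3 -26.9] z 54.8 yaw err 0.05 F [-3.   0.8 10.7] gap 0.6493210389458313
t 5.2 tool ledge [-80.3 -26.9] z 54.7 yaw err 0.07 F [-5.8  1.8 19. ] gap 0.6497731853948121
```

```bash
python3 -m creep '[{"dx":0,"dy":0,"dz":-4.5,"yaw":0,"gripper":-0.3},{"dx":0,"dy":0,"dz":0,"yaw":0,"gripper":-0.3},{"dx":-6,"dy":0,"dz":0,"yaw":0,"gripper":-0.3},{"dx":-6,"dy":0,"dz":0,"yaw":0,"gripper":-0.3},{"dx":-6,"dy":0,"dz":0,"yaw":0,"gripper":-0.3},{"dx":-6,"dy":0,"dz":0,"yaw":0,"gripper":-0.3},{"dx":-6,"dy":0,"dz":0,"yaw":0,"gripper":-0.3},{"dx":-6,"dy":0,"dz":0,"yaw":0,"gripper":-0.3},{"dx":-5,"dy":0,"dz":0,"yaw":0,"gripper":-0.3},{"dx":-5,"dy":0,"dz":0,"yaw":0,"gripper":-0.3},{"dx":-4,"dy":0,"dz":0,"yaw":0,"gripper":-0.3},{"dx":0,"dy":0,"dz":0,"yaw":0,"gripper":-0.3}]'>/dev/null
python3 - <<'E'
from h import *
tool();c=plate();tool()
cv2.imwrite("pics/r1.png",rectify(c)[:,:,::-1])
E
```

```text
t 6.4 tool ledge [-29.8 -26.9] z 57.1 yaw err 0.03 F [-0.4 -0.   0.2] gap 0.6489291688090579
no plate None
t 6.5 tool ledge [-30.4 -26.9] z 57.1 yaw err 0.02 F [-0.1 -0.9  0.8] gap 0.6494045739756905Traceback (most recent call last):
  File "<stdin>", line 3, in <module>
  File "h.py", line 13, in rectify
    K,R,t=np.array(c["camera_matrix"]),np.array(c["R"]),np.array(c["t"])
                   ~^^^^^^^^^^^^^^^^^
TypeError: 'NoneType' object is not subscriptable
```

```bash
for i in 1 2 3 4 5; do python3 -m creep '[{"dx":-2,"dy":0,"dz":0,"yaw":0,"gripper":-0.3},{"dx":0,"dy":0,"dz":0,"yaw":0,"gripper":-0.3}]' >/dev/null; python3 -c "from h import *;tool()"; done
python3 - <<'E'
from h import *
c=r.camera("scene");a=c["image"][150:330,200:440]
cv2.imwrite("pics/s2.png",cv2.resize(a,None,fx=3,fy=3,interpolation=cv2.INTER_CUBIC)[:,:,::-1])
E
```

```text
t 6.7 tool ledge [-28.4 -26.9] z 57.1 yaw err 0.03 F [ 0.   0.1 -0.8] gap 0.6563480654544305
t 6.9 tool ledge [-26.4 -26.9] z 57.1 yaw err 0.02 F [0.7 0.1 0.8] gap 0.6508481414154047
t 7.1 tool ledge [-24.2 -26.9] z 57.1 yaw err 0.02 F [-0.1 -1.   0.4] gap 0.6489535843124905
t 7.3 tool ledge [-22.1 -26.9] z 57.1 yaw err 0.03 F [-0.2 -0.  -0.7] gap 0.6518920622420421
t 7.5 tool ledge [-21.5 -27.1] z 56.9 yaw err 0.02 F [-3.6 -0.8  2. ] gap 0.6462367027681308
```

View pics/s2.png

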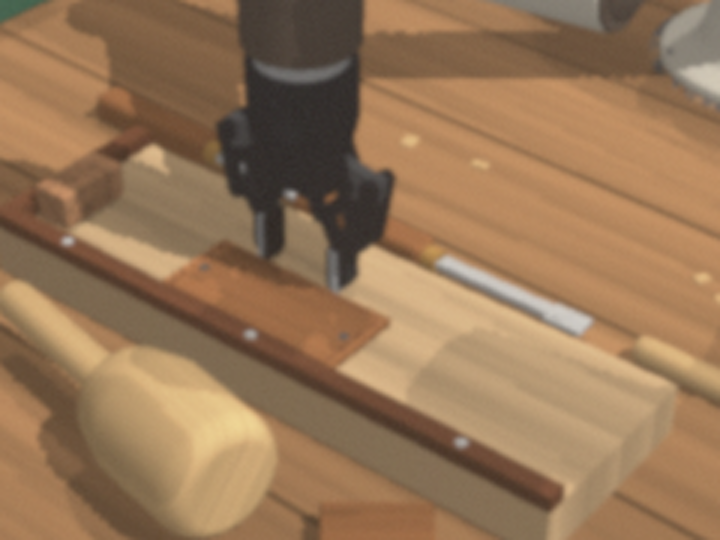

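The plate is now square against the fence, with force rising at tool x = −21.5 as predicted. I'll back off, raise, shut the fingers and move behind the right end.

```bash
python3 -m creep '[{"dx":12,"dy":0,"dz":0,"yaw":0,"gripper":-0.3},{"dx":12,"dy":0,"dz":0,"yaw":0,"gripper":-0.3},{"dx":0,"dy":0,"dz":-30,"yaw":0,"gripper":1},{"dx":0,"dy":-10,"dz":-40,"yaw":0,"gripper":1},{"dx":-10,"dy":-30,"dz":0,"yaw":0,"gripper":1},{"dx":-20,"dy":-30,"dz":0,"yaw":0,"gripper":1},{"dx":-20,"dy":-30,"dz":0,"yaw":0,"gripper":1},{"dx":-20,"dy":-13,"dz":0,"yaw":0,"gripper":1},{"dx":0,"dy":0,"dz":0,"yaw":0,"gripper":1},{"dx":0,"dy":0,"dz":0,"yaw":0,"gripper":1}]'>/dev/null
python3 - <<'E'
from h import *
tool()
for n in("top","scene"):
    plate(n)
    c=r.camera(n)
    for m in r.tip_of(n,"plate_left_end")[:1]:print(m["p"],led(ray(c,m["uv"],.043)[0]))
cv2.imwrite("pics/r1.png",rectify(r.camera("top"))[:,:,::-1])
E
```

```text
t 8.55 tool ledge [  24.8 -139.8] z 126.6 yaw err -0.03 F [-0.3  0.6 -0.4] gap 0.0015301013072682578
plate 0.64 [[64.0, -32.0], [62.0, -96.0], [-10.0, -93.0], [-8.0, -29.0]] centre [ 27.1 -62.4]
plate 0.62 [[56.0, -84.0], [-10.0, -117.0], [-11.0, 56.0], [50.0, 80.0]] centre [ 21.4 -16.3]
0.64 [16.8236011  57.45460593]
```

View pics/r1.png

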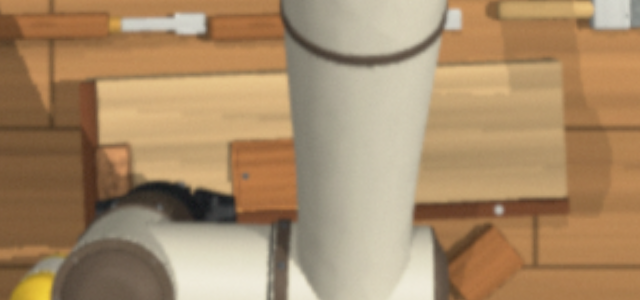

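Rectified view: the plate's right end is at col 231 (ledge y ≈ −93), and the gripper is behind it, between the plate and the sanding block. I'll descend and touch the ledge to calibrate the shut-finger height.

```bash
python3 -m creep '[{"dx":0,"dy":0,"dz":25,"yaw":0,"gripper":1},{"dx":0,"dy":0,"dz":25,"yaw":0,"gripper":1},{"dx":0,"dy":0,"dz":12,"yaw":0,"gripper":1},{"dx":0,"dy":0,"dz":0,"yaw":0,"gripper":1}]' >/dev/null; python3 -c "from h import *;tool()"; for i in 1 2 3 4 ; do python3 -m creep '[{"dx":0,"dy":0,"dz":1.5,"yaw":0,"gripper":1},{"dx":0,"dy":0,"dz":0,"yaw":0,"gripper":1}]' >/dev/null; python3 -c "from h import *;tool()"; done
```

```text
t 9.4 tool ledge [  24.3 -139.7] z 63.1 yaw err 0.01 F [-0.1 -0.5  0.4] gap -0.00020288285289810255
t 9.6 tool ledge [  26.4 -140. ] z 64.7 yaw err 0.04 F [ 0.4 -0.7 -0.2] gap -8.263648527353221e-05
t 9.8 tool ledge [  25.9 -139.9] z 62.7 yaw err 0.02 F [ 0.5 -0.2 -0.3] gap -0.0031174614188970474
t 10.0 tool ledge [  25.5 -139.9] z 60.6 yaw err 0.02 F [ 0.4  0.6 -0.3] gap 0.002553215738805058
t 10.2 tool ledge [  25.7 -139.9] z 59.2 yaw err 0.03 F [0.6 0.3 0.8] gap 0.0011794542695146085
```

```bash
python3 -m creep '[{"dx":0,"dy":0,"dz":-2,"yaw":0,"gripper":1},{"dx":0,"dy":8,"dz":0,"yaw":0,"gripper":1},{"dx":0,"dy":8,"dz":0,"yaw":0,"gripper":1},{"dx":0,"dy":6,"dz":0,"yaw":0,"gripper":1},{"dx":0,"dy":5,"dz":0,"yaw":0,"gripper":1},{"dx":0,"dy":5,"dz":0,"yaw":0,"gripper":1},{"dx":0,"dy":5,"dz":0,"yaw":0,"gripper":1},{"dx":0,"dy":7,"dz":0,"yaw":0,"gripper":1},{"dx":0,"dy":8,"dz":0,"yaw":0,"gripper":1},{"dx":0,"dy":8,"dz":0,"yaw":0,"gripper":1},{"dx":0,"dy":8,"dz":0,"yaw":0,"gripper":1},{"dx":0,"dy":8,"dz":0,"yaw":0,"gripper":1}]' >/dev/null;  python3 - <<'E'
from h import *
tool()
c=r.camera("scene")
for m in r.tip_of("scene","plate_left_end")[:1]:print(m["p"],led(ray(c,m["uv"],.043)[0]))
a=c["image"][150:330,200:440]
cv2.imwrite("pics/s3.png",cv2.resize(a,None,fx=3,fy=3,interpolation=cv2.INTER_CUBIC)[:,:,::-1])
E
```

```text
t 11.4 tool ledge [ 25.4 -63.2] z 61.0 yaw err 0.03 F [-0.7 -0.2 -0.6] gap -0.0008599844208109407
0.79 [ 26.98959723 102.59964901]
```

View pics/s3.png

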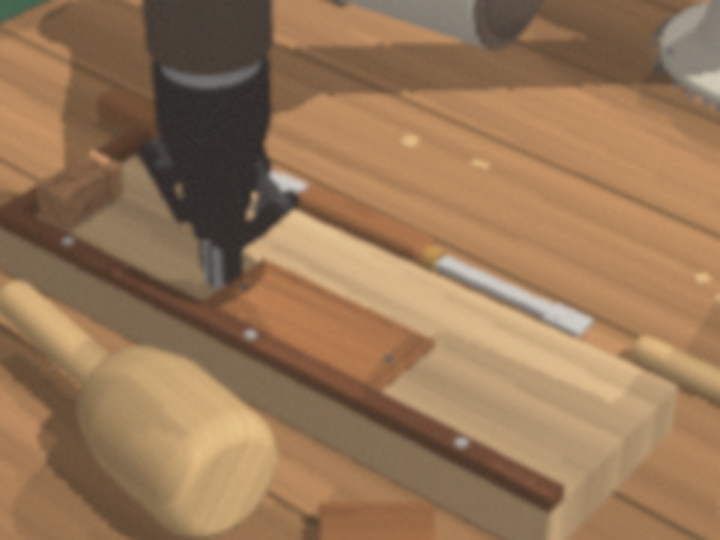

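The plate slides square along the fence. Its left end is at ledge y ≈ 103, which is tool + 166, so the tool should stop near y ≈ 124.

```bash
python3 -m creep '[{"dx":0,"dy":8,"dz":0,"yaw":0,"gripper":1},{"dx":0,"dy":10,"dz":0,"yaw":0,"gripper":1},{"dx":0,"dy":10,"dz":0,"yaw":0,"gripper":1},{"dx":0,"dy":10,"dz":0,"yaw":0,"gripper":1},{"dx":0,"dy":10,"dz":0,"yaw":0,"gripper":1},{"dx":0,"dy":10,"dz":0,"yaw":0,"gripper":1},{"dx":0,"dy":10,"dz":0,"yaw":0,"gripper":1},{"dx":0,"dy":10,"dz":0,"yaw":0,"gripper":1},{"dx":0,"dy":10,"dz":0,"yaw":0,"gripper":1},{"dx":0,"dy":10,"dz":0,"yaw":0,"gripper":1},{"dx":0,"dy":10,"dz":0,"yaw":0,"gripper":1},{"dx":0,"dy":10,"dz":0,"yaw":0,"gripper":1}]' >/dev/null; python3 -c "from h import *;tool()"
python3 -m creep '[{"dx":0,"dy":9,"dz":0,"yaw":0,"gripper":1},{"dx":0,"dy":8,"dz":0,"yaw":0,"gripper":1},{"dx":0,"dy":8,"dz":0,"yaw":0,"gripper":1},{"dx":0,"dy":7,"dz":0,"yaw":0,"gripper":1},{"dx":0,"dy":7,"dz":0,"yaw":0,"gripper":1},{"dx":0,"dy":6,"dz":0,"yaw":0,"gripper":1},{"dx":0,"dy":5,"dz":0,"yaw":0,"gripper":1},{"dx":0,"dy":4,"dz":0,"yaw":0,"gripper":1},{"dx":0,"dy":0,"dz":0,"yaw":0,"gripper":1}]' >/dev/null;  python3 - <<'E'
from h import *
tool()
c=r.camera("scene")
for q in("plate_left_end","ledge_open_end"):
    for m in r.tip_of("scene",q)[:1]:print(m["p"],led(ray(c,m["uv"],.0415)[0]))
a=c["image"][150:330,200:440]
cv2.imwrite("pics/s4.png",cv2.resize(a,None,fx=3,fy=3,interpolation=cv2.INTER_CUBIC)[:,:,::-1])
E
```

```text
t 12.7 tool ledge [25.3 54.9] z 61.0 yaw err 0.02 F [-0.8 -1.   1.3] gap 0.00012067270446386395
t 13.6 tool ledge [ 26.  108.9] z 61.2 yaw err 0.06 F [-0.  -0.4 -0.6] gap -0.0013290633529477816
0.8 [ 13.52201491 271.65656524]
0.74 [  3.13106535 242.23369008]
```

View pics/s4.png

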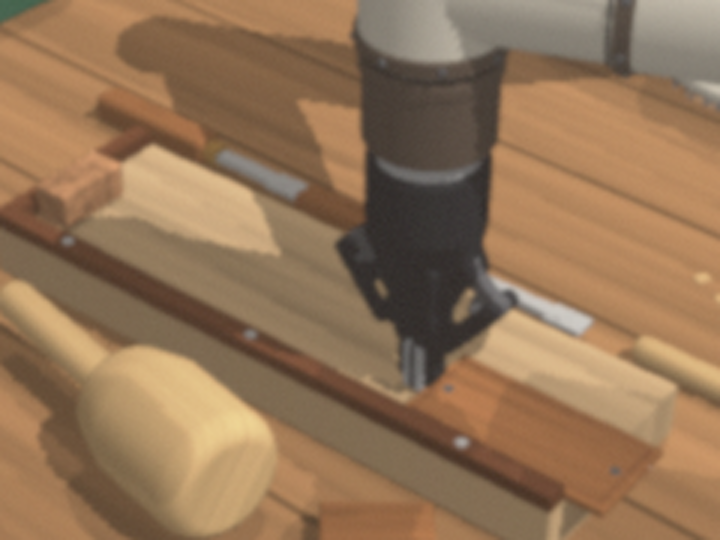

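The plate's left end is about 33 mm past the open end, still flat and along the fence. I'll push 16 mm more, then back off, raise and check.

```bash
python3 -m creep '[{"dx":0,"dy":4,"dz":0,"yaw":0,"gripper":1},{"dx":0,"dy":4,"dz":0,"yaw":0,"gripper":1},{"dx":0,"dy":4,"dz":0,"yaw":0,"gripper":1},{"dx":0,"dy":4,"dz":0,"yaw":0,"gripper":1},{"dx":0,"dy":0,"dz":0,"yaw":0,"gripper":1}]' >/dev/null; python3 -c "from h import *;tool()"
python3 -m creep '[{"dx":0,"dy":-10,"dz":0,"yaw":0,"gripper":1},{"dx":0,"dy":-15,"dz":-10,"yaw":0,"gripper":1},{"dx":0,"dy":-30,"dz":-30,"yaw":0,"gripper":1},{"dx":0,"dy":-40,"dz":-20,"yaw":0,"gripper":-0.3},{"dx":10,"dy":-45,"dz":0,"yaw":0,"gripper":-0.3},{"dx":10,"dy":-45,"dz":0,"yaw":0,"gripper":-0.3},{"dx":30,"dy":-40,"dz":0,"yaw":0,"gripper":-0.3},{"dx":40,"dy":-20,"dz":0,"yaw":0,"gripper":-0.3},{"dx":0,"dy":0,"dz":0,"yaw":0,"gripper":-0.3}]' >/dev/null;  python3 - <<'E'
from h import *
tool()
for n in("top","scene"):
  c=plate(n) or r.camera(n)
  for q in("plate_left_end","ledge_open_end","label_plate"):
    for m in r.tip_of(n,q)[:1]:print(n,q,m["p"],led(ray(c,m["uv"],.0415)[0]))
  if n=="top":a=rectify(c,.046,x0=.45,y0=0,S=2000,W=640,H=420)
cv2.imwrite("pics/r5.png",a[:,:,::-1])
E
```

```text
t 14.25 tool ledge [ 25.6 124.8] z 61.1 yaw err 0.06 F [-0.1 -0.3  0.4] gap -0.003933745537922854
t 15.15 tool ledge [ -70.5 -124.1] z 121.2 yaw err -0.37 F [-0.5  0.1 -0.8] gap 0.6466885943745582
plate 0.57 [[60.0, 285.0], [60.0, 133.0], [-11.0, 132.0], [-11.0, 283.0]] centre [ 24.6 208.1]
top plate_left_end 0.91 [ 29.77938667 285.05821661]
top ledge_open_end 0.59 [  1.76356154 235.97313621]
top label_plate 0.95 [ 23.25705106 210.98862964]
plate 0.66 [[64.0, 137.0], [-13.0, 111.0], [-10.0, 281.0], [62.0, 297.0]] centre [ 25.6 206.5]
scene plate_left_end 0.96 [ 20.29922922 284.80492491]
scene ledge_open_end 0.88 [  7.44222278 245.54307818]
scene label_plate 0.95 [ 23.3748493  216.44801734]
```

View pics/r5.png

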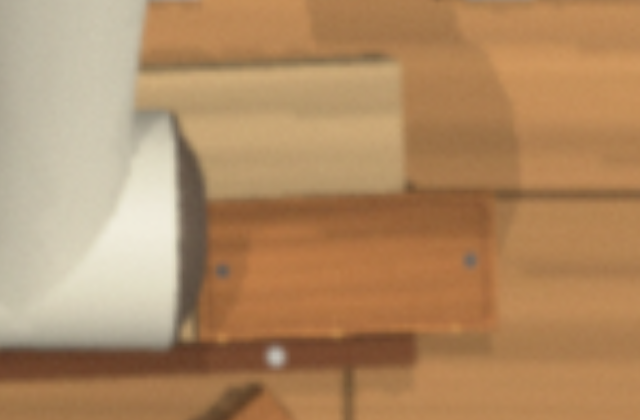

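The plate lies square against the fence: its edge slope of about .036 matches the fence. It sticks out about 43–49 mm (left end col 494, ledge end col ~409 at 0.5 mm per px), and the gripper is clear, so I'm handing in.

```bash
python3 -c "from cell import r;print(r.finish_job())"
```

```text
the job is handed in; nothing more can be done
None
```

I handed the job in without a pass/fail result: by camera the label plate lies flat and square against the fence, sticking out roughly 40–50 mm over the open end, and I saw no bystander disturbed.

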